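# Move the moulding samples to the inspection rack in reverse order

## Robot

A 7-joint arm with a two-finger parallel gripper is mounted at the origin on the work surface. World frame = base frame: x ahead of the robot, y to its left, z up, the work surface at z = 0. Lengths are in mm, angles in degrees, forces in N, time in s.
With the tool pointing down it reaches from about 400 to 850 mm from the base axis. Payload 10.4 kg.
Tool frame: the origin (TCP) lies midway between the tips of the shut fingers; the grasp point (between the pads) lies 19 mm behind it (ctrl.grip_point_offset is the distance from the TCP to the grasp point, in mm); z points along the fingers, y is the line along which they close (so a half turn about z gives the same grasp; the last joint's range is limited). The gripper opens to 87 mm and grips with 3 to 60 N. Pads are 19 mm wide; open, the fingers measure 117 mm over their backs; the gripper's body (75 mm by 190 mm) begins 51 mm behind the grasp point.
Start: joints at [-66.211, 19.034, -3.707, 83.658, 1.238, 77.344, -5.071], TCP at [264.958, 566.082, 222.576] pointing down, gripper open.
Joint ranges: [-148.97, 148.97], [-28.65, 121.19], [-84.17, 76.75], [9.2, 138.47], [-72.65, 252.65], [3.7, 117.97], [-149.18, 149.18]. Speed limits (degrees/s): [127.2, 127.2, 159.86, 159.86, 180, 180, 180].

## Interface

Orientations are given as [roll, pitch, yaw] about the fixed x, y, z axes, in that order (R = Rz(yaw) Ry(pitch) Rx(roll)).
In Python, from plant import ctrl gives the robot as it stands.
- The arm moves only by the tool play_rows, never from a script. Its argument "rows" is text: rows parted by semicolons, each of 7 numbers parted by spaces: the shift along the world's x, y, z each as a share of 6 cm, from -1 to 1, then the turn, a rotation vector about the world's x, y, z each as a share of 8 degrees, from -1 to 1, then the opening, from 0 (shut) to 1 (fully open). In form: dx dy dz wx wy wz hand; .... A call has exactly 5 rows; each row shifts and turns the commanded pose from where the row before left it; what a row does not reach is not made up. A row lasts 1/8 s, in which the tool goes at most 62.5 mm and 10.7 degrees, less where a joint would pass 70% of its speed; a pose out of reach is approached as far as the arm can. A call with a number of a shift or a turn outside -1 to 1 is refused whole. A call with a gripper value outside its range is refused whole. The fingers move at their own pace and stop on an object; "newtons" is the grip in N (left out, the last holds). Time passes only in rows, so rows that do not move let the fingers close, or fill a call up. It gives the time, the measured TCP pose, the force, the opening and the grip force at its end, in the units of the state.
- ctrl.get_obs(): the state, without advancing time (a new reading comes with each control period).
- ctrl.read_camera(name): name is "scene" or "top" or "wrist"; returns a dict with "pixels" (480x640x3 uint8, red, green, blue), "depth" (480x640 float32, mm along the optical axis (not along the pixel's ray), 0 where there is no reading), "K" (3x3 intrinsics, pixels), "R" (3x3) and "t" (3): a world point X has camera coordinates R X + t. Camera axes: x right, y down, z forward; pixel columns grow to the right and rows downward; lengths in mm; the calibration is good to about 2 mm. A picture is of the moment at which its call begins.
- ctrl.close_job(): hands the job in; it is judged then, once.
Trained networks look in a picture, given as the dict that the camera call returned (one of the last four; its "shot" number tells which), for a name from the list of things; names that differ only in an ending like _2 or _b are one class to them, and where a whole thing is asked for, a point or a joint stands for the part that bears it (a point fixed in the world has none). Each returns a list of dicts, best first, with "score" (0 to 1); they miss things now and then, are a little off and sometimes report something else, mostly with a low value. They report only what shows in the picture. A call takes as long as a camera call. They do not tell look-alikes from the thing itself.
- ctrl.find_in(picture, name): "bbox" ([left, top, right, bottom] as shares, 0 to 1, of the picture: columns of its width, rows of its height, round what is visible of it).
- ctrl.trace(picture, name): "mask" (480x640 bool, what is visible of it) and "bbox" ([left, top, right, bottom] as shares, 0 to 1, of the picture: columns of its width, rows of its height, round what is visible of it).
- ctrl.pinpoint(picture, name): "point" ([row, column] as shares, 0 to 1, of the picture: columns of its width, rows of its height: a listed point, or the origin of a listed thing).
The state is a dict: "time_s": time; "qpos": joint angles; "dq": joint speeds; "joint_torque": joint torques, N m; "tcp_pos": TCP position; "tool_rot": TCP orientation; "wrist_force": force on the tool from outside, world axes, zero at the start; "moment": the same for the moment, N m; "gripper_width": opening from 0.0 (shut) to 1.0 (fully open); "grasp_force": force on a finger pad.
Only numpy, scipy, OpenCV 4.12 (cv2) and the standard library are available. Lean on these libraries where they do the work, as an engineer would, in place of code of your own. Each camera call takes 0.05 s, during which the arm holds its last target. There are 200 camera calls.

## Task

Move the four black plastic mouldings, one by one, from the grey steel cooling rack to the plywood inspection rack, in reverse order: the one now nearest the robot goes on the seat farthest from the robot, the next on the next seat, and so on, so that the farthest one ends on the nearest seat. Stand each one upright as it stands now, centred on its own cork seat, never tip one over, and let go of them all.

Things in the scene. Friction and masses are not known exactly. Their poses are not given: they have to be found in the camera images.
- foot: round furniture foot: a flange 52 mm across and 10 mm high below, above it a plain round stem 34 mm across; 46 mm high in all, the flange below. Black plastic. Loose, 30 to 85 g, starts upright on its pad (centred within 3 mm), underside 34 mm above the bench. Origin at the centre of the underside, z up. Grip the stem from 14 mm above the underside upwards; any yaw.
- plug: square tube plug: a square plate 44 x 44 mm, 10 mm high below, above it a square block 34 x 34 mm; 46 mm high in all. Black plastic. Loose, 30 to 85 g, starts upright on its pad (centred within 3 mm), underside 34 mm above the bench. Origin at the centre of the underside, z up. x and y are along its sides.
- bush: plain round bush (short tube) standing on end: 44 mm outside, 28 mm hole right through, 40 mm high. Black plastic. Loose, 30 to 85 g, starts upright on its pad (centred within 3 mm), underside 34 mm above the bench. Origin at the centre of the underside, z up. Any yaw.
- clip: U-shaped channel clip, open side up: 50 mm long (x) by 30 mm wide (y), 42 mm high, walls 6 mm, floor 8 mm. Black plastic. Loose, 30 to 85 g, starts upright on its pad (centred within 3 mm), underside 34 mm above the bench. Origin at the centre of the underside, z up. Rigid; grip it across its 30 mm width (y). Its x is along the row, within 0.2 rad.
- pad_foot: identical round white ceramic pad, 56 mm across and 4 mm thick, fixed on the cooling rack, on which the foot stands at the start; origin at the centre of its underside, 30 mm above the bench. It stays there and so marks the foot's starting place in the row.
- pad_plug: identical round white ceramic pad, 56 mm across and 4 mm thick, fixed on the cooling rack, on which the plug stands at the start; origin at the centre of its underside, 30 mm above the bench. It stays there and so marks the plug's starting place in the row.
- pad_bush: identical round white ceramic pad, 56 mm across and 4 mm thick, fixed on the cooling rack, on which the bush stands at the start; origin at the centre of its underside, 30 mm above the bench. It stays there and so marks the bush's starting place in the row.
- pad_clip: identical round white ceramic pad, 56 mm across and 4 mm thick, fixed on the cooling rack, on which the clip stands at the start; origin at the centre of its underside, 30 mm above the bench. It stays there and so marks the clip's starting place in the row.
- cooling_rack: grey steel rack holding the mouldings, on the left or right half of the bench. Deck 290 x 80 mm, top 30 mm above the bench; end cheeks 50 mm high. Fixed. Origin: centre of the underside, on the bench; x along the row, away from the robot (within 0.35 rad), z up. Pads centred at x = -99 (nearest the robot), -33, 33, 99 mm, y = 0, tops at z = 34 mm. Order varies.
- inspection_rack: empty plywood rack on the other half of the bench. Deck 290 x 80 mm, top 30 mm above the bench; end cheeks 50 mm high. Fixed. Origin: centre of the underside, on the bench; x along the row, away from the robot (within 0.35 rad), z up. Four cork seats, 56 mm across, 4 mm thick, centred at x = -99 (nearest the robot), -33, 33, 99 mm, y = 0, tops at z = 34 mm.
Things that resemble listed ones, but are neither listed nor needed, are in the scene too. What is shaped like the foot but blue or red is not meant.

How it is judged:
By the outcome, as a careful person would: the job done as asked, in the order asked, and still so for the second after the job is handed in, with the robot touching nothing.
It also fails if it takes over 109 s, if anything falls off the work surface, if the arm or the gripper's body presses on something with over 40 N, if the wrist force passes 120 N, or if a joint passes its speed limit or range.

## Working session

There is one attempt and no reset: what is moved stays moved. The work goes in short steps, Python scripts to look and compute and a tool call to move; the robot and the scene stay as the last step left them, time stands still between calls to the robot, and variables do not carry over. Pictures are saved under pics/ and viewed, at most 14 in all, crops included, and the job is handed in when it is done.

Besides the shell and the picture viewer there is one more tool, called after ">>>" as name(argument=value, ...), one argument or row to a line, values as JSON. play_rows: Moves the arm, as the interface text tells. Shift numbers are shares of 6 cm and turn numbers shares of 8 degrees, none past 1 either way. Its arguments: {"type":"object","properties":{"rows":{"type":"string"},"newtons":{"type":"number"}},"required":["rows"]}

```bash
mkdir -p pics; ls; cat > h.py <<'E'
import numpy as np, cv2
from plant import ctrl
def cam(n): return ctrl.read_camera(n)
def save(p,n): cv2.imwrite(f'pics/{n}.png',cv2.cvtColor(p['pixels'],cv2.COLOR_RGB2BGR))
def ray(p,u,v,z):
    "world point on plane z through pixel (col u,row v)"
    K,R,t=map(np.array,(p['K'],p['R'],p['t'])); d=R.T@np.linalg.inv(K)@[u,v,1]; c=-R.T@t.ravel()
    return c+d*(z-c[2])/d[2]
def cloud(p):
    K,R,t=map(np.array,(p['K'],p['R'],p['t'])); v,u=np.mgrid[:480,:640]; d=p['depth']
    c=np.stack([(u-K[0,2])/K[0,0]*d,(v-K[1,2])/K[1,1]*d,d],-1)
    return (c-t.ravel())@R
E
python3 - <<'E'
from h import *
for n in('top','scene'):
    p=cam(n); save(p,n); print(n,(-np.array(p['R']).T@np.array(p['t']).ravel()).round())
    for o in('foot','plug','bush','clip','pad_foot','cooling_rack','inspection_rack'):
        for r in ctrl.pinpoint(p,o)[:5]:
            v,u=np.array(r['point'])*[480,640]
            print(n,o,round(r['score'],2),round(u),round(v),ray(p,u,v,0 if 'rack' in o else 30 if 'pad' in o else 34)[:2].round(1))
o=ctrl.get_obs();print(o)
E
```

```text
pics
top [ 332.    0. 1135.]
top foot 0.77 407 271 [ 498.7 -170.5]
top foot 0.75 466 235 [ 566.  -280.2]
top bush 0.78 410 203 [ 627.3 -177.8]
top bush 0.63 412 202 [ 629.1 -181.6]
top clip 0.95 409 234 [ 568.4 -174.6]
top pad_foot 0.5 402 272 [ 497.5 -161.7]
top cooling_rack 0.7 403 255 [ 533.8 -168.2]
top inspection_rack 0.87 176 262 [520.6 259.9]
top inspection_rack 0.6 406 270 [ 505.1 -172.6]
top inspection_rack 0.59 409 234 [ 575.9 -180.6]
top inspection_rack 0.51 401 308 [ 433.7 -161.3]
scene [1008. -505.  553.]
scene foot 0.85 198 387 [ 595.7 -298.9]
scene foot 0.78 233 295 [ 494.3 -165.1]
scene foot 0.74 252 328 [ 565.1 -188.9]
scene foot 0.64 159 351 [ 510.6 -299. ]
scene plug 0.94 211 277 [ 435.7 -161.2]
scene bush 0.72 294 347 [ 632.1 -174.9]
scene clip 0.84 264 320 [ 566.4 -168.7]
scene pad_foot 0.7 233 297 [ 493.8 -164.1]
scene cooling_rack 0.85 252 328 [ 535.7 -168.2]
scene inspection_rack 0.97 421 211 [528.4 254. ]
{'time_s': 0.8, 'qpos': array([-66.20995596,  19.0338537 ,  -3.70783336,  83.65790663,
         1.23883018,  77.34483435,  -5.06837065]), 'dq': array([ 0.09859289, -0.04105101, -0.01889851, -0.09324454, -0.0392104 ,
       -0.0522127 ,  0.03351492]), 'joint_torque': array([-7.87595627e-05, -6.22987318e+01,  2.50559830e-02, -3.90104592e+01,
       -6.10133889e-02,  3.14591022e-02,  1.64100123e-05]), 'tcp_pos': array([264.96389685, 566.0684498 , 222.57060309]), 'tool_rot': array([ 1.79996739e+02, -1.23704342e-05,  1.54918595e+02]), 'wrist_force': array([-0.12288064, -0.06271747,  0.09913663]), 'moment': array([-0.00780696,  0.02484535,  0.0256293 ]), 'grasp_force': 0.0, 'gripper_width': 0.9971688315051839}
```

View pics.

View pics/top.png

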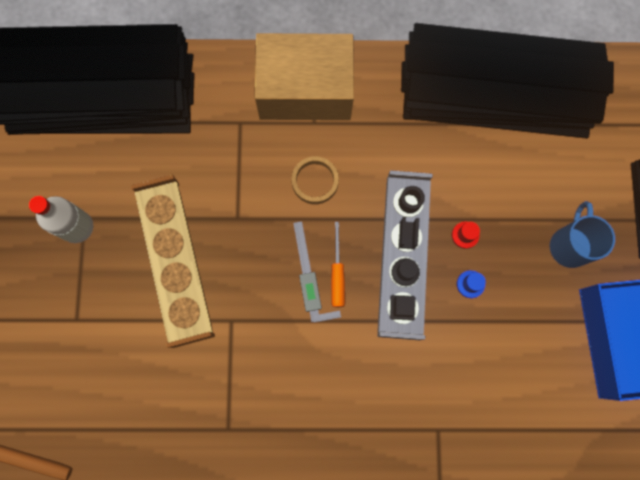

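View pics/scene.png

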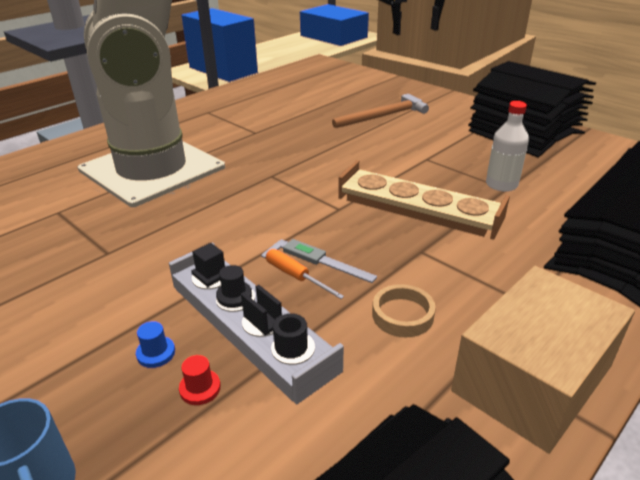

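```bash
python3 - <<'E'
from h import *
p=cam('top'); X=cloud(p); img=p['pixels'].astype(int)
print(p['K'][0,0])
# seats: brown-dark circles
hsv=cv2.cvtColor(p['pixels'],cv2.COLOR_RGB2HSV)
for u,v in[(184,312),(176,277),(168,243),(160,209)]:
    print(u,v,ray(p,u,v,34)[:2].round(1),X[v,u].round(1))
# rack decks from depth
for nm,s in(('cool',(slice(165,345),slice(370,440))),('insp',(slice(170,355),slice(125,220)))):
    Y=X[s].reshape(-1,3); m=(Y[:,2]>20)&(Y[:,2]<95); r=cv2.minAreaRect(Y[m][:,:2].astype(np.float32)); print(nm,m.sum(),r)
# objects
Y=X[165:345,370:440].reshape(-1,3)
for n,xy in dict(plug=(435,-161),foot=(498,-168),clip=(567,-171),bush=(629,-176)).items():
    m=(abs(Y[:,:2]-xy)<33).all(1)&(Y[:,2]>60)&(Y[:,2]<95)
    if m.sum()>5: print(n,m.sum(),np.median(Y[m],0).round(1),cv2.minAreaRect(Y[m][:,:2].astype(np.float32)))
E
```

```text
611.1207322939622
184 312 [423.6 232.9] [423.8 233.4  31.9]
176 277 [486.9 250.1] [487.2 250.6  31.9]
168 243 [549.7 267.6] [550.1 268.2  31.7]
160 209 [613.8 285.5] [614.3 286.   32. ]
cool 7323 ((531.2152099609375, -167.4178466796875), (80.99202728271484, 306.49591064453125), 85.5390396118164)
insp 7482 ((518.6926879882812, 260.0330505371094), (306.3779602050781, 81.28759765625), 15.230157852172852)
plug 416 [ 431.4 -156.9   79.1] ((432.26837158203125, -157.79730224609375), (34.364234924316406, 34.166744232177734), 86.82966613769531)
foot 321 [ 495.6 -164.    78.8] ((496.8106689453125, -164.5777587890625), (32.405208587646484, 33.40531539916992), 88.17471313476562)
clip 262 [ 564.3 -177.    74. ] ((565.170654296875, -170.26797485351562), (30.668838500976562, 49.998897552490234), 85.18755340576172)
bush 332 [ 626.4 -175.8   72.3] ((627.3644409179688, -176.52513122558594), (42.244747161865234, 42.867881774902344), 47.64228820800781)
```

>>> play_rows(
  rows="1 -1 0.5 0 0 0 1;1 -1 0.5 0 0 0 1;0.9 -1 0.5 0 0 0 1;0.5 -1 0 0 0 0 1;0 -0.5 0 0 0 0 1",
)

```text
time_s: 1.48
tcp_pos: [418.1, 349.5, 286.4]
tool_rot: [180.0, 0.1, 154.6]
wrist_force: [-0.3, 1.0, -0.3]
gripper_width: 0.998
grasp_force: 0.0
```

>>> play_rows(
  rows="0.4 -0.3 0 0 0 1 1;0.4 -0.3 0 0 0 1 1;0.4 -0.3 0 0 0 1 1;0.4 -0.3 0 0 0 1 1;0.1 -0.3 0 0 0 1 1",
)

```text
time_s: 2.1
tcp_pos: [518.6, 262.2, 285.7]
tool_rot: [-180.0, -0.0, -164.9]
wrist_force: [-0.6, -0.2, 0.7]
gripper_width: 0.998
grasp_force: 0.0
```

```bash
python3 - <<'E'
from h import *
p=cam('wrist'); save(p,'w1'); X=cloud(p); o=ctrl.get_obs(); print(o['tcp_pos'],o['tool_rot'],(-np.array(p['R']).T@np.array(p['t']).ravel()).round(), p['R'])
m=(X[...,2]>22)&(X[...,2]<60)&(p['depth']>0)
n,l,s,c=cv2.connectedComponentsWithStats(m.astype(np.uint8))
for i in range(1,n):
    if s[i,4]>3000:
        Y=X[l==i]; print(s[i],cv2.minAreaRect(Y[:,:2].astype(np.float32)),np.median(Y[:,2]))
E
```

```text
[519.33911319 259.41250234 285.9366451 ] [-1.79910279e+02  7.13638817e-03 -1.64651817e+02] [449. 244. 448.] [[-0.2605203   0.96546681 -0.00173357]
 [ 0.93186668  0.25192246  0.26107388]
 [ 0.25249489  0.06639959 -0.96531727]]
[  284    50    82   259 18675] ((507.1907958984375, 257.7001953125), (282.5933837890625, 80.12263488769531), 15.323963165283203) 31.911110282611517
```

View pics/w1.png

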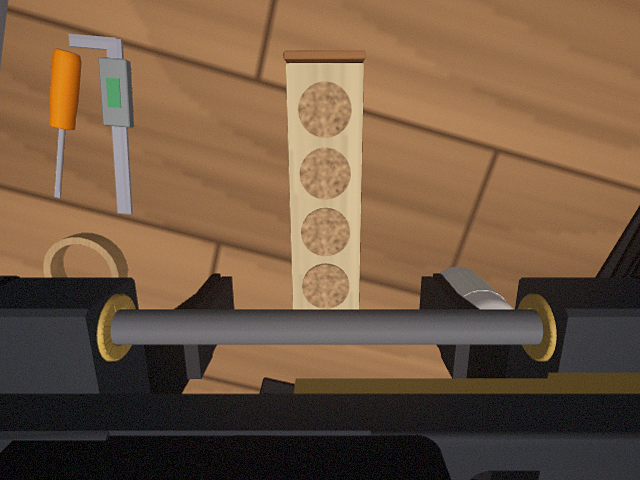

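```bash
python3 - <<'E'
from h import *
p=cam('wrist')
hsv=cv2.cvtColor(p['pixels'],cv2.COLOR_RGB2HSV)
g=cv2.GaussianBlur(p['pixels'],(9,9),0).astype(int)
X=cloud(p)
m=((X[...,2]>20)&(X[...,2]<45)&(g[...,0]<195)).astype(np.uint8); m[:80]=0
m=cv2.morphologyEx(m,cv2.MORPH_OPEN,np.ones((9,9)))
n,l,s,c=cv2.connectedComponentsWithStats(m)
for i in range(1,n):
    if s[i,4]>800: print(s[i],c[i].round(),ray(p,*c[i],34)[:2].round(1),ray(p,*c[i],32)[:2].round(1))
E
```

```text
[ 302   81   52   56 2251] [329. 109.] [422.3 235.3] [422.1 235.3]
[ 302  147   51   52 2091] [327. 173.] [486.8 251.4] [486.9 251.5]
[ 304  206   48   50 1860] [327. 231.] [548.9 268.7] [549.4 268.9]
[ 304  262   48   47 1806] [328. 285.] [612.5 286.4] [613.3 286.6]
```

>>> play_rows(
  rows="-0.3 -0.8 0 0 0 -0.5 1;-0.3 -0.8 0 0 0 -0.5 1;-0.3 -0.8 0 0 0 -0.5 1;-0.3 -0.8 0 0 0 -0.5 1;-0.3 -0.8 0 0 0 -0.5 1",
)

```text
time_s: 2.82
tcp_pos: [426.6, 22.9, 286.3]
tool_rot: [180.0, 0.0, 174.6]
wrist_force: [0.7, -0.6, -0.2]
gripper_width: 0.997
grasp_force: 0.0
```

>>> play_rows(
  rows="0.4 -0.6 0 0 0 0.1 1;0.4 -0.6 0 0 0 0 1;0.4 -0.6 0 0 0 0 1;0.4 -0.6 0 0 0 0 1;0.4 -0.6 0 0 0 0 1",
)

```text
time_s: 3.45
tcp_pos: [548.6, -156.4, 286.2]
tool_rot: [180.0, 0.0, 175.6]
wrist_force: [-0.4, 0.8, -0.1]
gripper_width: 1.0
grasp_force: 0.0
```

```bash
cat > w.py <<'E'
from h import *
p=cam('wrist'); X=cloud(p); o=ctrl.get_obs(); print(o['tcp_pos'].round(1),o['tool_rot'].round(1))
save(p,'w2')
Y=X.reshape(-1,3)
for n,xy,h in(('plug',(432,-158),80),('foot',(497,-165),80),('clip',(565,-170),76),('bush',(627.5,-176.5),74)):
    m=(abs(Y[:,:2]-xy)<30).all(1)&(Y[:,2]>h-6)&(Y[:,2]<h+3)
    if m.sum()>5: print(n,m.sum(),np.median(Y[m][:,2]).round(1),cv2.minAreaRect(Y[m][:,:2].astype(np.float32)))
E
python3 w.py
```

```text
[ 549.6 -161.2  285.5] [-179.9    0.   175.4]
plug 1452 80.3 ((432.570556640625, -157.27822875976562), (33.871490478515625, 34.21104431152344), 87.97698211669922)
foot 969 80.4 ((497.39520263671875, -164.0315704345703), (32.84153747558594, 33.0849609375), 85.56476593017578)
clip 595 76.6 ((565.4130249023438, -169.49301147460938), (30.05328369140625, 49.87709426879883), 85.30091857910156)
bush 817 74.2 ((627.7569580078125, -175.91543579101562), (42.8251953125, 42.48068618774414), 26.36057472229004)
```

View pics/w2.png

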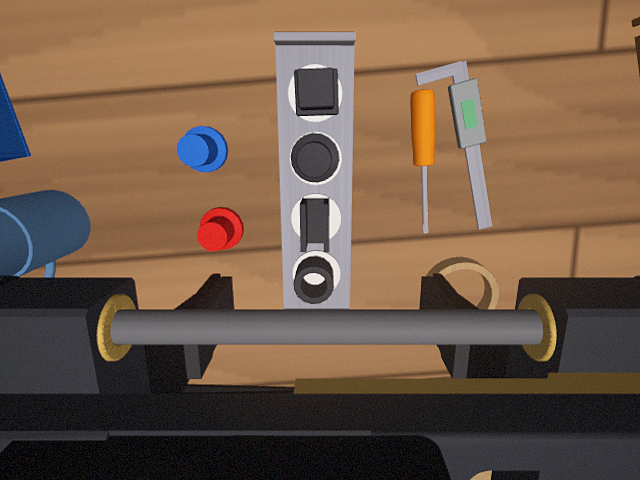

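>>> play_rows(
  rows="-0.5 0.02 -0.4 0 0 0.33 1;-0.5 0.02 -0.4 0 0 0 1;-0.5 0.02 -0.4 0 0 0 1;-0.45 0 -0.4 0 0 0 1;0 0 -0.4 0 0 0 1",
  newtons=15,
)

```text
time_s: 4.12
tcp_pos: [429.5, -152.1, 165.7]
tool_rot: [179.9, 0.1, 178.2]
wrist_force: [0.0, 0.2, -1.0]
gripper_width: 0.998
grasp_force: 0.0
```

>>> play_rows(
  rows="0 0 -0.4 0 0 0 1;0 0 0 0 0 0 1;0 0 0 0 0 0 1;0 0 0 0 0 0 1;0 0 0 0 0 0 1",
)

```text
time_s: 4.75
tcp_pos: [430.8, -153.1, 142.6]
tool_rot: [180.0, 0.1, 178.3]
wrist_force: [0.3, -0.2, 0.2]
gripper_width: 1.002
grasp_force: 0.0
```

>>> play_rows(
  rows="0.03 -0.07 -0.4 0 0 0 1;0 0 -0.4 0 0 0 1;0 0 -0.4 0 0 0 1;0 0 -0.38 0 0 0 1;0 0 0 0 0 0 1",
)

```text
time_s: 5.38
tcp_pos: [431.2, -157.2, 46.3]
tool_rot: [-180.0, -0.2, 178.3]
wrist_force: [0.2, -0.2, -0.1]
gripper_width: 0.996
grasp_force: 0.0
```

>>> play_rows(
  rows="0 0 0 0 0 0 0;0 0 0 0 0 0 0;0 0 0 0 0 0 0;0 0 0 0 0 0 0;0 0 0 0 0 0 0",
)

```text
time_s: 6.0
tcp_pos: [432.3, -157.3, 47.3]
tool_rot: [180.0, 0.0, 178.4]
wrist_force: [-0.5, -0.3, -0.4]
gripper_width: 0.516
grasp_force: 0.0
```

>>> play_rows(
  rows="0 0 0 0 0 0 0;0 0 0 0 0 0 0;0 0 0 0 0 0 0;0 0 0 0 0 0 0;0 0 0 0 0 0 0",
)

```text
time_s: 6.62
tcp_pos: [432.2, -157.3, 47.2]
tool_rot: [180.0, -0.0, 178.4]
wrist_force: [0.0, 0.5, 1.5]
gripper_width: 0.392
grasp_force: 15.0
```

>>> play_rows(
  rows="0 0 0.3 0 0 0 0;0 0 0.5 0 0 0 0;0 0 0.6 0 0 0 0;0 0.3 0.3 0 0 0 0;0.2 0.6 0 0 0 0.2 0",
)

```text
time_s: 7.25
tcp_pos: [444.8, -103.9, 150.8]
tool_rot: [180.0, 0.2, 179.8]
wrist_force: [1.7, 0.8, -0.6]
gripper_width: 0.391
grasp_force: 15.0
```

>>> play_rows(
  rows="0.3 0.7 0 0 0 0.2 0;0.3 0.7 0 0 0 0.2 0;0.3 0.7 0 0 0 0.2 0;0.3 0.7 0 0 0 0.2 0;0.3 0.7 0 0 0 0.2 0",
)

```text
time_s: 7.88
tcp_pos: [534.6, 108.1, 149.0]
tool_rot: [180.0, -0.0, -172.0]
wrist_force: [0.5, -0.7, -0.3]
gripper_width: 0.39
grasp_force: 15.0
```

>>> play_rows(
  rows="0.3 0.7 0 0 0 0.2 0;0.3 0.7 0 0 0 0.2 0;0.3 0.7 0 0 0 0.2 0;0.3 0.7 0 0 0 0.2 0;0.1 0.15 0 0 0 0.1 0",
)

```text
time_s: 8.5
tcp_pos: [611.6, 287.4, 148.0]
tool_rot: [179.9, -0.1, -164.6]
wrist_force: [-1.1, -0.4, -1.2]
gripper_width: 0.389
grasp_force: 15.0
```

>>> play_rows(
  rows="0 0 -0.2 0 0 0 0;0 0 0 0 0 0 0;0 0 0 0 0 0 0;0 0 0 0 0 0 0;0 0 0 0 0 0 0",
)

```text
time_s: 9.12
tcp_pos: [612.3, 283.5, 137.7]
tool_rot: [180.0, 0.0, -164.9]
wrist_force: [0.1, 0.2, -0.9]
gripper_width: 0.392
grasp_force: 15.0
```

>>> play_rows(
  rows="0.02 0.045 -0.45 0 0 0 0;0 0 -0.45 0 0 0 0;0 0 -0.35 0 0 0 0;0 0 -0.2 0 0 0 0;0 0 0 0 0 0 0",
)

```text
time_s: 9.75
tcp_pos: [613.2, 286.2, 49.6]
tool_rot: [-180.0, -0.1, -164.8]
wrist_force: [0.5, 0.4, -0.6]
gripper_width: 0.392
grasp_force: 15.0
```

>>> play_rows(
  rows="0 0 0 0 0 0 0;0 0 -0.05 0 0 0 0;0 0 0 0 0 0 0;0 0 0 0 0 0 0;0 0 0 0 0 0 0",
)

```text
time_s: 10.38
tcp_pos: [613.5, 286.4, 47.3]
tool_rot: [180.0, 0.0, -164.8]
wrist_force: [-0.5, -1.1, -0.1]
gripper_width: 0.39
grasp_force: 15.0
```

>>> play_rows(
  rows="0 0 0 0 0 0 0.6;0 0 0 0 0 0 0.7;0 0 0 0 0 0 1;0 0 0 0 0 0 1;0 0 0 0 0 0 1",
)

```text
time_s: 11.0
tcp_pos: [613.4, 286.4, 47.2]
tool_rot: [180.0, -0.0, -164.8]
wrist_force: [0.8, 0.1, -0.0]
gripper_width: 0.876
grasp_force: 0.0
```

>>> play_rows(
  rows="0 0 0.4 0 0 0 1;0 0 0.6 0 0 0 1;0 0 0.6 0 0 0 1;-0.3 -0.4 0 0 0 0 1;-0.35 -0.7 0 0 0 -0.2 1",
)

```text
time_s: 11.62
tcp_pos: [573.9, 221.2, 143.5]
tool_rot: [180.0, 0.1, -166.3]
wrist_force: [-0.5, -0.8, 0.2]
gripper_width: 1.003
grasp_force: 0.0
```

>>> play_rows(
  rows="-0.2 -0.7 0 0 0 -0.2 1;-0.2 -0.7 0 0 0 -0.2 1;-0.2 -0.7 0 0 0 -0.2 1;-0.2 -0.7 0 0 0 -0.2 1;-0.2 -0.7 0 0 0 -0.2 1",
)

```text
time_s: 12.25
tcp_pos: [514.0, 9.1, 143.4]
tool_rot: [180.0, 0.0, -174.5]
wrist_force: [0.7, -0.0, 0.3]
gripper_width: 1.004
grasp_force: 0.0
```

>>> play_rows(
  rows="-0.06 -0.7 0 0 0 -0.3 1;-0.06 -0.7 0 0 0 -0.3 1;-0.06 -0.7 0 0 0 -0.3 1;-0.06 -0.6 0 0 0 -0.3 1;0 -0.1 0 0 0 0 1",
)

```text
time_s: 12.88
tcp_pos: [499.4, -160.4, 143.5]
tool_rot: [-180.0, 0.0, 175.7]
wrist_force: [0.5, 0.4, 0.6]
gripper_width: 0.999
grasp_force: 0.0
```

>>> play_rows(
  rows="0 0 -0.2 0 0 0 1;0 0 0 0 0 0 1;0 0 0 0 0 0 1;0 0 0 0 0 0 1;0 0 0 0 0 0 1",
)

```text
time_s: 13.5
tcp_pos: [500.2, -157.4, 131.4]
tool_rot: [180.0, 0.0, 176.0]
wrist_force: [0.3, -0.3, 0.1]
gripper_width: 0.998
grasp_force: 0.0
```

```bash
python3 - <<'E'
from h import *
p=cam('top'); save(p,'t2'); Y=cloud(p).reshape(-1,3)
m=(abs(Y[:,:2]-[613.5,286.2])<35).all(1)&(Y[:,2]>66)&(Y[:,2]<90)
print(m.sum(),cv2.minAreaRect(Y[m][:,:2].astype(np.float32)),np.median(Y[m][:,2]))
E
```

```text
408 ((612.9602661132812, 285.9023742675781), (34.61769104003906, 34.96464538574219), 14.32559585571289) 78.97217327352635
```

>>> play_rows(
  rows="-0.047 -0.11 -0.4 0 0 0 1;0 0 -0.4 0 0 0 1;0 0 -0.4 0 0 0 1;0 0 -0.18 0 0 0 1;0 0 0 0 0 0 1",
)

```text
time_s: 14.18
tcp_pos: [497.0, -164.2, 48.2]
tool_rot: [180.0, -0.1, 176.0]
wrist_force: [0.3, 0.5, 0.2]
gripper_width: 1.003
grasp_force: 0.0
```

>>> play_rows(
  rows="0 0 0 0 0 0 0;0 0 0 0 0 0 0;0 0 0 0 0 0 0;0 0 0 0 0 0 0;0 0 0 0 0 0 0",
)

```text
time_s: 14.8
tcp_pos: [497.2, -164.2, 48.5]
tool_rot: [180.0, 0.0, 176.0]
wrist_force: [0.3, -0.3, -0.2]
gripper_width: 0.515
grasp_force: 0.0
```

>>> play_rows(
  rows="0 0 0 0 0 0 0;0 0 0 0 0 0 0;0 0 0 0 0 0 0;0 0 0 0 0 0 0;0 0 0 0 0 0 0",
)

```text
time_s: 15.42
tcp_pos: [497.2, -164.2, 48.4]
tool_rot: [180.0, -0.0, 176.0]
wrist_force: [-0.4, 0.2, 0.5]
gripper_width: 0.385
grasp_force: 15.0
```

>>> play_rows(
  rows="0 0 0.3 0 0 0 0;0 0 0.5 0 0 0 0;0 0 0.6 0 0 0 0;0 0.3 0.3 0 0 0 0;0.1 0.6 0 0 0 0.2 0",
)

```text
time_s: 16.05
tcp_pos: [504.1, -111.4, 153.5]
tool_rot: [-180.0, 0.2, 177.4]
wrist_force: [0.2, 0.1, -0.9]
gripper_width: 0.385
grasp_force: 15.0
```

>>> play_rows(
  rows="0.1 0.7 0 0 0 0.2 0;0.1 0.7 0 0 0 0.2 0;0.1 0.7 0 0 0 0.2 0;0.1 0.7 0 0 0 0.2 0;0.1 0.7 0 0 0 0.2 0",
)

```text
time_s: 16.68
tcp_pos: [533.6, 101.0, 151.9]
tool_rot: [180.0, 0.1, -174.4]
wrist_force: [0.3, 0.3, -1.2]
gripper_width: 0.387
grasp_force: 15.0
```

>>> play_rows(
  rows="0.08 0.7 0 0 0 0.3 0;0.08 0.7 0 0 0 0.3 0;0.08 0.7 0 0 0 0.3 0;0.08 0.6 0 0 0 0.2 0;0 0.1 -0.2 0 0 0 0",
)

```text
time_s: 17.3
tcp_pos: [552.6, 271.1, 139.9]
tool_rot: [179.9, 0.1, -165.4]
wrist_force: [0.2, -0.9, -0.8]
gripper_width: 0.383
grasp_force: 15.0
```

>>> play_rows(
  rows="0 0 0 0 0 0 0;0 0 0 0 0 0 0;0 0 0 0 0 0 0;0 0 0 0 0 0 0;0 0 0 0 0 0 0",
)

```text
time_s: 17.92
tcp_pos: [552.5, 267.6, 138.6]
tool_rot: [180.0, 0.0, -165.7]
wrist_force: [0.6, -0.3, -0.5]
gripper_width: 0.386
grasp_force: 15.0
```

>>> play_rows(
  rows="-0.042 0.02 -0.45 0 0 0 0;0 0 -0.45 0 0 0 0;0 0 -0.35 0 0 0 0;0 0 -0.2 0 0 0 0;0 0 0 0 0 0 0",
)

```text
time_s: 18.55
tcp_pos: [549.6, 268.8, 50.9]
tool_rot: [-180.0, -0.1, -165.6]
wrist_force: [-0.6, -0.8, -0.4]
gripper_width: 0.383
grasp_force: 15.0
```

>>> play_rows(
  rows="0 0 0 0 0 0 0;0 0 -0.04 0 0 0 0;0 0 0 0 0 0 0;0 0 0 0 0 0 0;0 0 0 0 0 0 0",
)

```text
time_s: 19.18
tcp_pos: [549.9, 269.0, 49.1]
tool_rot: [180.0, 0.0, -165.6]
wrist_force: [0.8, -0.5, -1.2]
gripper_width: 0.384
grasp_force: 15.0
```

0.6 mm gap; one small step, then release.

>>> play_rows(
  rows="0 0 -0.01 0 0 0 0;0 0 0 0 0 0 0.55;0 0 0 0 0 0 0.7;0 0 0 0 0 0 1;0 0 0 0 0 0 1",
)

```text
time_s: 19.8
tcp_pos: [549.9, 269.0, 48.4]
tool_rot: [180.0, 0.0, -165.6]
wrist_force: [0.3, -0.4, -0.8]
gripper_width: 0.75
grasp_force: 0.0
```

>>> play_rows(
  rows="0 0 0 0 0 0 1;0 0 0.4 0 0 0 1;0 0 0.6 0 0 0 1;0 0 0.6 0 0 0 1;0.1 -0.5 0 0 0 0 1",
)

```text
time_s: 20.42
tcp_pos: [556.7, 242.1, 147.6]
tool_rot: [179.8, 0.3, -165.4]
wrist_force: [0.1, 0.4, 0.1]
gripper_width: 0.996
grasp_force: 0.0
```

>>> play_rows(
  rows="0.1 -0.7 0 0 0 -0.2 1;0.1 -0.7 0 0 0 -0.2 1;0 -0.7 0 0 0 -0.2 1;0 -0.7 0 0 0 -0.2 1;0 -0.7 0 0 0 -0.2 1",
)

```text
time_s: 21.05
tcp_pos: [567.8, 27.7, 144.6]
tool_rot: [180.0, 0.0, -173.7]
wrist_force: [-0.5, -0.2, 0.8]
gripper_width: 1.003
grasp_force: 0.0
```

>>> play_rows(
  rows="0 -0.7 0 0 0 -0.3 1;0 -0.7 0 0 0 -0.3 1;0 -0.7 0 0 0 -0.3 1;0 -0.7 0 0 0 -0.3 1;0 -0.3 0 0 0 -0.2 1",
)

```text
time_s: 21.68
tcp_pos: [567.4, -159.7, 144.6]
tool_rot: [-180.0, 0.0, 174.9]
wrist_force: [0.4, 1.1, 0.1]
gripper_width: 1.0
grasp_force: 0.0
```

>>> play_rows(
  rows="0 0 -0.2 0 0 0 1;0 0 0 0 0 0 1;0 0 0 0 0 0 1;0 0 0 0 0 0 1;0 0 0 0 0 0 1",
)

```text
time_s: 22.3
tcp_pos: [568.1, -156.6, 132.6]
tool_rot: [180.0, 0.0, 175.2]
wrist_force: [-0.1, 0.4, 0.6]
gripper_width: 1.0
grasp_force: 0.0
```

```bash
python3 - <<'E'
from h import *
p=cam('top'); save(p,'t3'); Y=cloud(p).reshape(-1,3)
for xy in((613.5,286.2),(550,268.8)):
    m=(abs(Y[:,:2]-xy)<30).all(1)&(Y[:,2]>66)&(Y[:,2]<90)
    print(m.sum(),cv2.minAreaRect(Y[m][:,:2].astype(np.float32)),np.median(Y[m][:,2]))
E
```

```text
407 ((613.0999145507812, 285.7232666015625), (34.69413375854492, 34.91690444946289), 13.751131057739258) 78.86528554360783
317 ((549.6189575195312, 268.09869384765625), (33.07850646972656, 32.9984130859375), 57.2811393737793) 78.92366351597211
```

>>> play_rows(
  rows="-0.045 -0.217 -0.3 0 0 0 1;0 0 -0.4 0 0 0 1;0 0 -0.5 0 0 0 1;0 0 -0.34 0 0 0 1;0 0 0 0 0 0 1",
)

```text
time_s: 22.98
tcp_pos: [563.2, -170.7, 37.6]
tool_rot: [-180.0, -0.2, 175.1]
wrist_force: [-0.1, 0.2, -0.3]
gripper_width: 1.003
grasp_force: 0.0
```

>>> play_rows(
  rows="0 0 0 0 0 0 0;0 0 0 0 0 0 0;0 0 0 0 0 0 0;0 0 0 0 0 0 0;0 0 0 0 0 0 0",
)

```text
time_s: 23.6
tcp_pos: [565.2, -170.0, 40.1]
tool_rot: [180.0, 0.0, 175.2]
wrist_force: [0.6, 1.3, 0.1]
gripper_width: 0.513
grasp_force: 0.0
```

>>> play_rows(
  rows="0 0 0 0 0 0 0;0 0 0 0 0 0 0;0 0 0 0 0 0 0;0 0 0 0 0 0 0;0 0 0 0 0 0 0",
)

```text
time_s: 24.22
tcp_pos: [565.2, -170.0, 40.0]
tool_rot: [180.0, -0.0, 175.2]
wrist_force: [-0.0, 1.2, 0.4]
gripper_width: 0.34
grasp_force: 15.0
```

>>> play_rows(
  rows="0 0 0.3 0 0 0 0;0 0 0.5 0 0 0 0;0 0 0.6 0 0 0 0;0 0.3 0.4 0 0 0 0;-0.1 0.6 0 0 0 0.2 0",
)

```text
time_s: 24.85
tcp_pos: [560.5, -117.4, 151.6]
tool_rot: [-180.0, 0.3, 176.6]
wrist_force: [1.5, 1.3, -0.8]
gripper_width: 0.344
grasp_force: 15.0
```

>>> play_rows(
  rows="-0.14 0.7 0 0 0 0.2 0;-0.14 0.7 0 0 0 0.2 0;-0.14 0.7 0 0 0 0.2 0;-0.14 0.7 0 0 0 0.2 0;-0.14 0.7 0 0 0 0.2 0",
)

```text
time_s: 25.48
tcp_pos: [517.1, 95.1, 149.4]
tool_rot: [180.0, 0.1, -175.2]
wrist_force: [0.0, 0.0, -0.4]
gripper_width: 0.344
grasp_force: 15.0
```

>>> play_rows(
  rows="-0.13 0.7 0 0 0 0.3 0;-0.13 0.7 0 0 0 0.3 0;-0.13 0.6 0 0 0 0.3 0;-0.1 0.5 0 0 0 0.3 0;0 0.05 -0.2 0 0 0.1 0",
)

```text
time_s: 26.1
tcp_pos: [487.7, 249.8, 137.1]
tool_rot: [179.9, 0.1, -164.6]
wrist_force: [-0.6, -0.8, -0.6]
gripper_width: 0.34
grasp_force: 15.0
```

>>> play_rows(
  rows="0 0 0 0 0 0 0;0 0 0 0 0 0 0;0 0 0 0 0 0 0;0 0 0 0 0 0 0;0 0 0 0 0 0 0",
)

```text
time_s: 26.72
tcp_pos: [487.9, 246.8, 136.1]
tool_rot: [180.0, 0.0, -164.9]
wrist_force: [1.0, 1.2, -0.9]
gripper_width: 0.344
grasp_force: 15.0
```

>>> play_rows(
  rows="-0.015 0.077 -0.5 0 0 0 0;0 0 -0.5 0 0 0 0;0 0 -0.35 0 0 0 0;0 0 -0.2 0 0 0 0;0 0 0 0 0 0 0",
)

```text
time_s: 27.35
tcp_pos: [486.7, 251.4, 42.6]
tool_rot: [-180.0, -0.1, -164.8]
wrist_force: [0.0, -0.1, 0.6]
gripper_width: 0.342
grasp_force: 15.0
```

>>> play_rows(
  rows="0 0 0 0 0 0 0;0 0 -0.04 0 0 0 0;0 0 0 0 0 0 0;0 0 0 0 0 0 0;0 0 0 0 0 0 0",
)

```text
time_s: 27.98
tcp_pos: [487.0, 251.7, 40.7]
tool_rot: [180.0, 0.0, -164.8]
wrist_force: [-0.3, -0.0, -0.3]
gripper_width: 0.34
grasp_force: 15.0
```

>>> play_rows(
  rows="0 0 -0.01 0 0 0 0;0 0 0 0 0 0 0.5;0 0 0 0 0 0 0.7;0 0 0 0 0 0 1;0 0 0 0 0 0 1",
)

```text
time_s: 28.6
tcp_pos: [486.9, 251.6, 40.1]
tool_rot: [180.0, 0.0, -164.8]
wrist_force: [-0.4, -0.3, -0.6]
gripper_width: 0.709
grasp_force: 0.0
```

>>> play_rows(
  rows="0 0 0 0 0 0 1;0 0 0.4 0 0 0 1;0 0 0.6 0 0 0 1;0 0 0.7 0 0 0 1;0.2 -0.5 0 0 0 0 1",
)

```text
time_s: 29.22
tcp_pos: [499.9, 224.6, 145.5]
tool_rot: [179.8, 0.3, -164.6]
wrist_force: [1.4, -1.1, -1.0]
gripper_width: 1.0
grasp_force: 0.0
```

>>> play_rows(
  rows="0.2 -0.7 0 0 0 -0.2 1;0.2 -0.7 0 0 0 -0.2 1;0.2 -0.7 0 0 0 -0.2 1;0.2 -0.7 0 0 0 -0.2 1;0.2 -0.7 0 0 0 -0.2 1",
)

```text
time_s: 29.85
tcp_pos: [559.1, 10.3, 142.1]
tool_rot: [180.0, 0.0, -172.9]
wrist_force: [1.1, -0.3, -1.1]
gripper_width: 1.001
grasp_force: 0.0
```

>>> play_rows(
  rows="0.22 -0.7 0 0 0 -0.3 1;0.22 -0.7 0 0 0 -0.3 1;0.22 -0.7 0 0 0 -0.3 1;0.2 -0.7 0 0 0 -0.3 1;0.2 -0.3 0 0 0 -0.2 1",
)

```text
time_s: 30.48
tcp_pos: [622.2, -177.8, 142.0]
tool_rot: [-179.9, -0.0, 175.7]
wrist_force: [0.0, 0.7, -0.0]
gripper_width: 0.999
grasp_force: 0.0
```

>>> play_rows(
  rows="0 -0.1 -0.2 0 0 0 1;0 0 0 0 0 0 1;0 0 0 0 0 0 1;0 0 0 0 0 0 1;0 0 0 0 0 0 1",
)

```text
time_s: 31.1
tcp_pos: [622.6, -179.9, 130.3]
tool_rot: [180.0, 0.0, 176.0]
wrist_force: [-1.0, -0.5, 0.5]
gripper_width: 0.996
grasp_force: 0.0
```

```bash
python3 - <<'E'
from h import *
p=cam('top'); save(p,'t4'); Y=cloud(p).reshape(-1,3)
for xy in((613.5,286.2),(550,268.8),(487,251.4)):
    m=(abs(Y[:,:2]-xy)<30).all(1)&(Y[:,2]>66)&(Y[:,2]<90)
    print(m.sum(),cv2.minAreaRect(Y[m][:,:2].astype(np.float32)),np.median(Y[m][:,2]))
E
```

```text
406 ((612.743408203125, 285.4544677734375), (35.78200912475586, 34.61243438720703), 15.320230484008789) 78.90420229712853
319 ((550.2780151367188, 268.3382263183594), (33.80727005004883, 33.53250503540039), 35.551048278808594) 79.05840810536358
257 ((487.3167724609375, 251.26622009277344), (51.01756286621094, 31.048908233642578), 15.74123764038086) 74.82409910205432
```

>>> play_rows(
  rows="0.085 0.065 -0.3 0 0 0 1;0 0 -0.4 0 0 0 1;0 0 -0.5 0 0 0 1;0 0 -0.3 0 0 0 1;0 0 0 0 0 0 1",
)

```text
time_s: 31.78
tcp_pos: [626.7, -176.0, 38.2]
tool_rot: [180.0, -0.2, 176.0]
wrist_force: [0.5, 0.8, 0.5]
gripper_width: 1.003
grasp_force: 0.0
```

>>> play_rows(
  rows="0 0 0 0 0 0 0;0 0 0 0 0 0 0;0 0 0 0 0 0 0;0 0 0 0 0 0 0;0 0 0 0 0 0 0",
)

```text
time_s: 32.4
tcp_pos: [627.7, -176.5, 40.2]
tool_rot: [180.0, 0.0, 176.0]
wrist_force: [0.4, -1.0, 0.0]
gripper_width: 0.516
grasp_force: 0.0
```

>>> play_rows(
  rows="0 0 0 0 0 0 0;0 0 0 0 0 0 0;0 0 0 0 0 0 0;0 0 0 0 0 0 0;0 0 0 0 0 0 0",
)

```text
time_s: 33.02
tcp_pos: [627.6, -176.5, 40.1]
tool_rot: [180.0, 0.0, 176.0]
wrist_force: [-1.3, 0.7, 2.3]
gripper_width: 0.505
grasp_force: 15.0
```

>>> play_rows(
  rows="0 0 0.3 0 0 0 0;0 0 0.5 0 0 0 0;0 0 0.6 0 0 0 0;0 0.3 0.4 0 0 0 0;-0.3 0.6 0 0 0 0.2 0",
)

```text
time_s: 33.65
tcp_pos: [611.0, -123.9, 151.4]
tool_rot: [-179.9, 0.3, 177.4]
wrist_force: [-0.1, 0.8, -0.9]
gripper_width: 0.505
grasp_force: 15.0
```

>>> play_rows(
  rows="-0.34 0.65 0 0 0 0.2 0;-0.34 0.65 0 0 0 0.2 0;-0.34 0.65 0 0 0 0.2 0;-0.34 0.65 0 0 0 0.2 0;-0.34 0.65 0 0 0 0.2 0",
)

```text
time_s: 34.28
tcp_pos: [507.1, 73.5, 149.2]
tool_rot: [180.0, 0.1, -174.4]
wrist_force: [0.4, 0.5, -1.1]
gripper_width: 0.503
grasp_force: 15.0
```

>>> play_rows(
  rows="-0.34 0.65 0 0 0 0.2 0;-0.34 0.65 0 0 0 0.2 0;-0.34 0.65 0 0 0 0.2 0;-0.3 0.65 0 0 0 0.3 0;0 0 -0.2 0 0 0.2 0",
)

```text
time_s: 34.9
tcp_pos: [427.7, 231.9, 137.5]
tool_rot: [179.9, 0.1, -165.3]
wrist_force: [1.0, -0.1, 0.0]
gripper_width: 0.502
grasp_force: 15.0
```

>>> play_rows(
  rows="0 0 0 0 0 0 0;0 0 0 0 0 0 0;0 0 0 0 0 0 0;0 0 0 0 0 0 0;0 0 0 0 0 0 0",
)

```text
time_s: 35.52
tcp_pos: [428.5, 228.4, 136.1]
tool_rot: [180.0, 0.0, -165.7]
wrist_force: [0.1, -0.0, -0.4]
gripper_width: 0.505
grasp_force: 15.0
```

>>> play_rows(
  rows="-0.09 0.095 -0.5 0 0 0.1 0;0 0 -0.5 0 0 0 0;0 0 -0.35 0 0 0 0;0 0 -0.2 0 0 0 0;0 0 0 0 0 0 0",
)

```text
time_s: 36.15
tcp_pos: [422.8, 234.0, 42.7]
tool_rot: [-180.0, -0.1, -164.8]
wrist_force: [-0.1, 0.0, 0.1]
gripper_width: 0.501
grasp_force: 15.0
```

>>> play_rows(
  rows="0 0 0 0 0 0 0;0 0 -0.04 0 0 0 0;0 0 0 0 0 0 0;0 0 0 0 0 0 0;0 0 0 0 0 0 0",
)

```text
time_s: 36.78
tcp_pos: [423.0, 234.2, 40.7]
tool_rot: [180.0, 0.0, -164.8]
wrist_force: [-1.0, -0.9, -1.2]
gripper_width: 0.503
grasp_force: 15.0
```

>>> play_rows(
  rows="0 0 -0.01 0 0 0 0;0 0 0 0 0 0 0.65;0 0 0 0 0 0 0.8;0 0 0 0 0 0 1;0 0 0 0 0 0 1",
)

```text
time_s: 37.4
tcp_pos: [423.0, 234.2, 40.0]
tool_rot: [180.0, 0.0, -164.8]
wrist_force: [-0.4, -0.3, 0.1]
gripper_width: 0.871
grasp_force: 0.0
```

>>> play_rows(
  rows="0 0 0 0 0 0 1;0 0 0.4 0 0 0 1;0 0 0.6 0 0 0 1;0 0 0.7 0 0 0 1;0 -0.5 0.3 0 0 0 1",
)

```text
time_s: 38.02
tcp_pos: [423.6, 206.0, 162.4]
tool_rot: [179.9, 0.2, -164.7]
wrist_force: [0.3, -0.4, 0.4]
gripper_width: 1.001
grasp_force: 0.0
```

>>> play_rows(
  rows="0 -0.6 0.3 0 0 0 1;0 -0.6 0.3 0 0 0 1;0 -0.6 0 0 0 0 1;0 -0.3 0 0 0 0 1;0 0 0 0 0 0 1",
)

```text
time_s: 38.65
tcp_pos: [423.0, 77.8, 195.9]
tool_rot: [180.0, -0.0, -164.9]
wrist_force: [0.2, -0.1, 0.7]
gripper_width: 0.996
grasp_force: 0.0
```

```bash
python3 - <<'E'
from h import *
p=cam('top'); save(p,'t5'); Y=cloud(p).reshape(-1,3); save(cam('scene'),'s5')
for xy in((613.5,286.2),(550,268.8),(487,251.4),(423,234.3)):
    m=(abs(Y[:,:2]-xy)<30).all(1)&(Y[:,2]>66)&(Y[:,2]<90)
    print(m.sum(),cv2.minAreaRect(Y[m][:,:2].astype(np.float32)),np.median(Y[m][:,2]))
E
```

```text
404 ((613.4190063476562, 285.7539978027344), (34.948753356933594, 34.789794921875), 13.957185745239258) 79.10235378885358
293 ((549.9346923828125, 269.2391662597656), (31.301837921142578, 33.58723068237305), 80.56421661376953) 79.2984181155373
131 ((484.18182373046875, 262.71038818359375), (50.02937698364258, 7.093763828277588), 14.985295295715332) 74.96640150449583
211 ((422.181396484375, 239.8582763671875), (42.937469482421875, 28.707359313964844), 15.737666130065918) 73.20189050409549
```

View pics/s5.png

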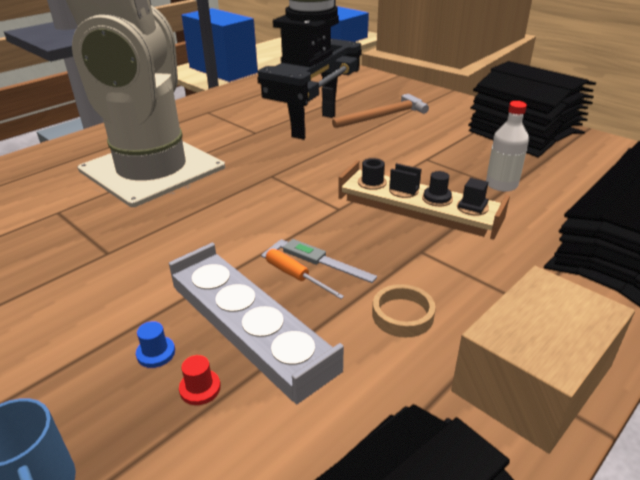

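The picture shows all four upright on the cork seats: bush (373,172), clip (405,180), foot (438,188) and plug (475,196). The gripper partly hid the two nearest from the top camera, so I'll clear it and measure those again.

>>> play_rows(
  rows="0 -0.6 0 0 0 0 1;0 -0.6 0 0 0 0 1;0 -0.6 0 0 0 0 1;0 -0.3 0 0 0 0 1;0 0 0 0 0 0 1",
)

```text
time_s: 39.38
tcp_pos: [423.2, -47.5, 195.9]
tool_rot: [-180.0, -0.0, -164.9]
wrist_force: [-0.0, 0.7, 0.3]
gripper_width: 0.999
grasp_force: 0.0
```

```bash
python3 - <<'E'
from h import *
p=cam('top'); Y=cloud(p).reshape(-1,3); ok=True
for xy in((613.5,286.2),(550,268.8),(487,251.4),(423,234.3)):
    m=(abs(Y[:,:2]-xy)<30).all(1)&(Y[:,2]>66)&(Y[:,2]<90)
    r=cv2.minAreaRect(Y[m][:,:2].astype(np.float32)); print(r); ok&=np.hypot(*(np.array(r[0])-xy))<3
print(ok, ctrl.close_job() if ok else None)
E
```

```text
((613.2354125976562, 285.82562255859375), (34.938758850097656, 35.37916946411133), 13.3048677444458)
((549.852294921875, 268.0732727050781), (33.20683288574219, 33.26130676269531), 33.70309829711914)
((487.3168640136719, 251.45156860351562), (51.155357360839844, 31.132150650024414), 15.8173828125)
((423.9150695800781, 233.63783264160156), (41.993709564208984, 42.518577575683594), 3.428424596786499)
the job is handed in; nothing more can be done
True None
```

All four mouldings stand upright on the inspection rack in reverse order (plug farthest, then foot, clip, and bush nearest), each measured within about 1 mm of its seat centre; all are released, and the job was handed in at about 39 s.

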